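# Show the gilded arched plaque to the inspection camera

### The job

The open lid of the tin is in the camera's line of sight: first lower the lid until it is fully closed. Then take the plaque with the half-round top out of the drying rack and hold it in the air in front of the inspection camera, its middle on the lens axis 22 cm from the lens, right way up, with the gilded face square to the lens. Finish while still holding it there, and leave the other plaques and the bottle where they are.

Things in the scene. Friction and masses are not known exactly. Their poses are not given: they have to be found in the camera images.
- arched_centre (a point): Centre (55 mm above the underside) of the wooden plaque to present: 80 mm wide (y), 14 thick (x), 110 high (z), top half-round (radius 40). x points out of its gilded face, which has a round boss 40 mm across, 8 mm proud (middle 15), centred 48 mm above the underside. 60-125 g. Stands upright in any one of the rack's grooves; pinch its top 40 mm through the thickness from above.
- rack: Plywood drying rack fixed to the table, 240 x 130 mm, origin centre of its underside. Three grooves run along its y, at x = -80, 0 and +80 mm, each 17 mm wide; groove floor 10 mm and groove walls' top 30 mm above the table. Each holds one plaque, gilded face to rack +x, its underside on the groove floor.
- square: Another loose gilded plaque in the rack, a bystander: 80 x 14 x 110 mm, square top corners, a square raised panel on its face. Origin: centre of its underside.
- pointed: Another loose gilded plaque in the rack, a bystander: 80 mm wide, 14 mm thick, pointed (gable) top, 110 mm high, plain face. Origin: centre of its underside.
- lens (a point): Centre of the front of the inspection camera's lens (44 mm across, in a grey camera head on a steel stand fixed to the table beyond the tin), 260 mm above the table. Its x axis runs along the lens axis, out of the back of the camera: the camera looks along -x of this frame, towards the robot and 20 degrees downward. y is level.
- view_point (a point): Point in the air on the lens axis, 220 mm in front of the lens and 185 mm above the table, where the plaque's centre must be held. Same axes as the lens: the plaque's x axis must point along this x (to the lens, tilted 20 degrees upward), and its y along this y.
- camera_stand: Foot of the camera stand, fixed. Origin centre of the foot on the table; the lens looks towards its -x, the column is 30 mm behind the origin (+x); the whole is about 320 mm high; the lens front is 43 mm ahead of the origin.
- tin: Orange-red open-topped metal tin fixed to the table between camera and robot, 150 mm (its x) x 190 mm (y) x 70 mm high; origin centre of its underside. Its lid is hinged on the +x rim (the camera's side).
- tin_lid (a joint): Angle of the tin's lid in rad: 0 closed flat on the tin, about 1.57 upright; starts between 1.15 and 1.6. The hinge is stiff: the lid stays at any angle where it is left, and needs about 0.05 to 0.15 N m to move down.
- lid_hinge (a point): Middle of the lid's hinge line, 70 mm above the table, at the tin's +x rim. The lid is a plain flat plate, 150 mm from hinge to free edge, 190 mm wide, 6 mm thick, no knob; this point is in its lower (inner) face. Frame turns with the lid: x points from the free edge to the hinge, z out of the outer face, the hinge axis is y.
- lid_edge (a point): Middle of the lid's free edge, mid-thickness, 150 mm from the hinge.
- bottle: Bystander: clear plastic bottle with red cap, 66 mm across, 180 mm high, standing on the table right of the rack. Origin: centre of its underside.
Mind the look-alikes: they are no part of the job. Leave any blue or red look-alike of the part that bears arched_centre alone.

How it is judged (in metres and radians):
On the way, in this order (a step that is already met when the one before it is completed fails the run):
1. the tin's lid is closed while the arched plaque still stands in the rack (value of joint tin_lid below 0.06 rad and distance of arched_centre from where it was at the start of the episode below 0.02 m), for 0.2 s.
2. the arched plaque is lifted clear of the rack in the gripper (height (world z) of arched_centre above 0.12 m and contact force between arched and the fingers above 1 N and contact force between arched and rack below 0.1 N), for 0.1 s.
At the end, for the whole second after the job is handed in: Lid closed (under 0.06 rad); arched plaque held still in the fingers, touching no tin, rack or camera, centre within 25 mm of the view point, gilded face to the lens and within 0.2 rad of square, round top up; other plaques and bottle within 30 mm of their starts, not tipped (value of joint tin_lid below 0.06 rad and distance between arched_centre and view_point below 0.025 m and angle between the x axis of arched_centre and the x axis of view_point, either way round below 0.2 rad and angle between the y axis of arched_centre and the y axis of view_point, either way round below 0.2 rad and angle between arched_centre's own z axis and vertical below 0.8 rad and x of lens in the frame of arched_centre above 0.1 m and contact force between arched and the fingers above 1 N and contact force between arched and tin below 0.1 N and contact force between arched and rack below 0.1 N and contact force between arched and camera_stand below 0.1 N and linear speed of arched below 0.03 m/s and not (angle between square's own z axis and vertical above 0.35 rad or distance of square from where it was at the start of the episode above 0.03 m) and not (angle between pointed's own z axis and vertical above 0.35 rad or distance of pointed from where it was at the start of the episode above 0.03 m) and not (angle between bottle's own z axis and vertical above 0.35 rad or distance of bottle from where it was at the start of the episode above 0.03 m)); the arm keeps its last pose, push and grip.
It fails at once if a bystander (other plaques, bottle) is shifted more than 30 mm or tipped more than 0.35 rad ((angle between square's own z axis and vertical above 0.35 rad or distance of square from where it was at the start of the episode above 0.03 m) or (angle between pointed's own z axis and vertical above 0.35 rad or distance of pointed from where it was at the start of the episode above 0.03 m) or (angle between bottle's own z axis and vertical above 0.35 rad or distance of bottle from where it was at the start of the episode above 0.03 m)).
It also fails if it takes over 51 s, if anything falls off the work surface, if the arm or the gripper's body presses on something with over 40 N, if the wrist force passes 120 N, or if a joint passes its speed limit or range.

### The arm

A 6-joint arm with a two-finger parallel gripper is mounted at the origin on the work surface. World frame = base frame: x ahead of the robot, y to its left, z up, the work surface at z = 0. Lengths are in m, angles in degrees, forces in N, time in s.
With the tool pointing down it reaches from about 0.4 to 0.825 m from the base axis. Payload 7 kg.
Tool frame: the origin (TCP) lies on the centre line of the jaws, within the pads' length; the fingertips stand 14 mm ahead of it and the grasp point (between the pads) lies 5 mm behind it; z points along the fingers, x is the direction in which the jaws open and shut, and the axes are right-handed (so a half turn about z gives the same grasp; the last joint's range is limited). The gripper opens to 88 mm and grips with 3 to 60 N. Pads are 19 mm wide; open, the fingers measure 130 mm over their backs; the gripper's body (78 mm by 193 mm) begins 47 mm behind the grasp point.
Start: joints at [90.017, 20.546, 0.682, 0, -70.136, -16.507], TCP at [0.192, 0.647, 0.241] pointing down, gripper open.
Joint ranges: [-176.03, 176.03], [-82.01, 121.73], [-58.28, 71.71], [-173.87, 95.51], [-174.79, -0.11], [-173.66, 173.66]. Speed limits (degrees/s): [136.94, 136.94, 172.46, 180, 180, 180].

### API

Orientations are given as [roll, pitch, yaw] about the fixed x, y, z axes, in that order (R = Rz(yaw) Ry(pitch) Rx(roll)).
In Python, from plant import * gives the robot as it stands.
- The arm moves only by the shell command python3 -m handwheel 'ROWS' [OPENING]. ROWS is JSON, a list of rows, each a list of 2 entries, a list of its own where there are three numbers: the shift along the tool's x, y, z each as a share of 0.2 m, from -1 to 1, then the turn, a rotation vector about the tool's x, y, z each as a share of 360 degrees, from -1 to 1. In form: [[[tx, ty, tz], [ax, ay, az]], ...]. A call has 1 to 5 rows; each row is the pose to reach, as a shift and turn from the pose commanded when the call began, along the tool's axes at that moment, turning the shorter way round; what a row does not reach only later rows make up. A row lasts 1/12 s, in which the tool goes at most 41.7 mm and 7.16 degrees, less where a joint would pass 70% of its speed; a pose out of reach is approached as far as the arm can. A call with a number of a shift or a turn outside -1 to 1 is refused whole. A call with a gripper value outside its range is refused whole. OPENING is the closure, from -1 (fully open) to 1 (shut), set as the call begins (- or left out, the last holds). The fingers move at their own pace and stop on an object; the grip force is fixed at half the most. Time passes only in rows, so rows that repeat a pose let the fingers close. It gives the time, the measured TCP pose, the force and the opening at its end, in the units of the state.
- get_obs(): the state, without advancing time (a new reading comes with each control period).
- snapshot(name): name is "scene" or "top" or "wrist"; returns a dict with "color" (384x512x3 uint8, red, green, blue), "z_map" (384x512 float32, m along the optical axis (not along the pixel's ray), 0 where there is no reading), "intrinsics" (3x3 intrinsics, pixels), "rvec" (rotation vector, rad) and "tvec" (3), from world to camera coordinates, as OpenCV has them. Camera axes: x right, y down, z forward; pixel columns grow to the right and rows downward; lengths in m; the calibration is good to about 2 mm. A picture is of the moment at which its call begins.
- close_job(): hands the job in, once; it reports no verdict.
The state is a dict: "clock": time; "joint_pos": joint angles; "qvel": joint speeds; "tau": joint torques, N m; "tool_pos": TCP position; "orientation": TCP orientation; "force": force on the tool from outside, world axes, zero at the start; "moment": the same for the moment, N m; "opening": finger opening in m.
Only numpy, scipy, OpenCV 4.12 (cv2) and the standard library are available. Lean on these libraries where they do the work, as an engineer would, in place of code of your own. Each camera call takes 0.05 s, during which the arm holds its last target. There are 200 camera calls.

## Working session

There is one attempt and no reset: what is moved stays moved. The work goes in short steps, Python scripts to look and compute and a shell command to move; the robot and the scene stay as the last step left them, time stands still between calls to the robot, and variables do not carry over. Pictures are saved under pics/ and viewed, about 8 in all and at most 12, crops included, and the job is handed in when it is done.

```bash
ls; mkdir -p pics; python3 - <<'E'
from plant import *
import cv2,numpy as np,pickle
o=get_obs();print(o)
s=[snapshot(n) for n in("scene","top")]
pickle.dump(s,open('s0.pkl','wb'))
for n,d in zip(("scene","top"),s):
    cv2.imwrite(f'pics/{n}0.png',d['color'][:,:,::-1])
    R=cv2.Rodrigues(np.array(d['rvec']))[0];print(n,-R.T@np.array(d['tvec']).ravel(),R[2],d['intrinsics'])
E
```

```text
pics
{'clock': 0.0, 'joint_pos': array([ 9.00185961e+01,  2.05909218e+01,  6.33793372e-01, -2.25858227e-02,
       -7.01357481e+01, -1.65069561e+01]), 'qvel': array([ 0.00551764, -0.10258415,  0.00815649, -0.03684524, -0.07732937,
       -0.10941724]), 'tau': array([-1.24635430e-03, -5.82716024e+01,  2.93052703e+01,  6.99711710e+00,
        6.86164465e-03, -1.74298307e-04]), 'tool_pos': array([0.19145511, 0.64678499, 0.23962086]), 'orientation': array([-1.79993965e+02, -9.50819902e-02, -1.06496057e+02]), 'force': array([-0.13907376, -0.75274918, -0.09344372]), 'moment': array([ 0.01067405, -0.00958448, -0.03288325]), 'opening': 0.08742144956206845}
scene [1.04679546 0.38637635 1.15757638] [-0.41293594 -0.46520689 -0.7829856 ] [[409.58026537   0.         253.11337665]
 [  0.         409.58026537 186.44295237]
 [  0.           0.           1.        ]]
top [ 0.4271042  -0.18287151  1.36891184] [ 0.06776444  0.00837711 -0.99766618] [[361.92822422   0.         251.80476754]
 [  0.         361.92822422 189.97464854]
 [  0.           0.           1.        ]]
```

View pics/scene0.png

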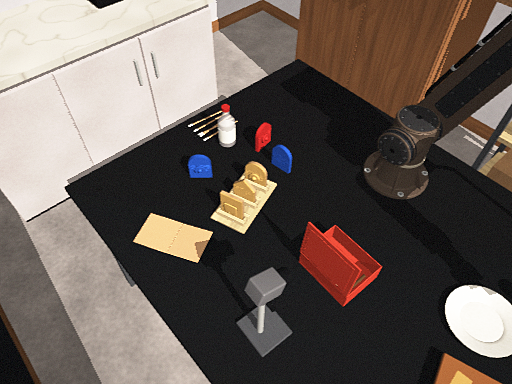

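View pics/top0.png

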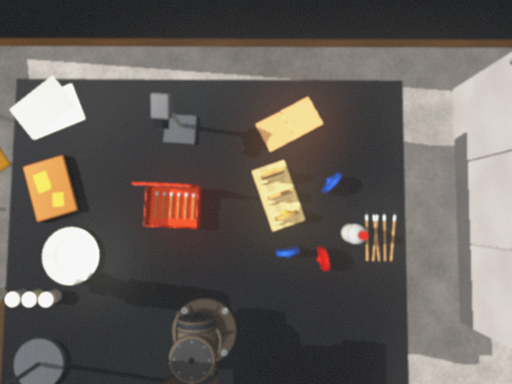

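```bash
cat > h.py <<'E'
import numpy as np,cv2,pickle
def cloud(d):
    K=d['intrinsics'];R=cv2.Rodrigues(np.array(d['rvec']))[0];z=d['z_map'].astype(float)
    v,u=np.mgrid[:384,:512]
    p=np.stack([(u-K[0,2])/K[0,0]*z,(v-K[1,2])/K[1,1]*z,z],-1)-np.array(d['tvec']).ravel()
    w=p@R; w[z==0]=np.nan
    return w
def rect(p):
    c,s,a=cv2.minAreaRect(p[:,:2].astype(np.float32)*1000);return np.round(c,1),np.round(s,1),round(a,2)
E
python3 - <<'E'
from h import *
s=pickle.load(open('s0.pkl','rb'))
for n,d in zip(("scene","top"),s):
    w=cloud(d);hsv=cv2.cvtColor(d['color'],cv2.COLOR_RGB2HSV).astype(int);H,S,V=hsv[...,0],hsv[...,1],hsv[...,2]
    x,y,z=np.moveaxis(w,-1,0)
    v,u=np.mgrid[:384,:512]
    box=(lambda a,b,c,e:(u>=a)&(u<b)&(v>=c)&(v<e))
    rk,tn,st=((box(205,282,155,238),box(295,385,218,306),box(232,295,262,358)) if n=="scene" else (box(248,308,155,235),box(128,205,175,232),box(146,202,88,148)))
    print(n)
    m=rk&(H>10)&(H<35)&(S>60)
    p=w[m&(z>.015)&(z<.035)];print('rack',len(p),rect(p))
    p=w[m&(z>.06)];print('plq',len(p),p[:,2].max())
    pickle.dump(p,open(f'plq_{n}.pkl','wb'))
    m=tn&((H<8)|(H>172))&(S>120)
    p=w[m&(z>.055)&(z<.078)];print('tinrim',len(p),rect(p))
    p=w[m&(z>.085)];c=p.mean(0);U=np.linalg.svd(p-c)[2];print('lid',len(p),c,U[2],'top',np.sort(p[:,2])[-20:].mean(),rect(p))
    p=p[p[:,2]>p[:,2].max()-.012];print(' edge',p.mean(0),rect(p))
    p=w[st&(z>.0055)&(z<.03)];print('foot',len(p),rect(p),p[:,2].mean() if len(p) else 0)
    p=w[st&(z>.2)];print('head',len(p),rect(p),p[:,2].min(),p[:,2].max())
    cr=d['color'][155:240,200:300] if n=="scene" else d['color'][150:240,245:310]
    cv2.imwrite(f'pics/crop_{n}.png',cv2.resize(cr[:,:,::-1],None,fx=5,fy=5,interpolation=cv2.INTER_CUBIC))
a,b=[cv2.imread(f'pics/crop_{n}.png') for n in("scene","top")]
h=450;cv2.imwrite('pics/crop.png',np.hstack([cv2.resize(i,(int(i.shape[1]*h/i.shape[0])*7//10,h*7//10)) for i in(a,b)]))
E
```

```text
scene
rack 516 (array([ 507.1, -265.6]), array([224.2, 118.8]), 16.52)
plq 893 0.1271906767922438
tinrim 415 (array([458.7, 117.6]), array([191. , 159.2]), 87.51)
lid 1931 [0.52987899 0.12005562 0.16092263] [ 0.99457354 -0.03442984  0.09817361] top 0.2227364503844675 (array([528.5, 115. ]), array([190.4,  21.6]), 87.96)
 edge [0.52298834 0.12010951 0.21818622] (array([522.4, 115.2]), array([188.6,   9.9]), 88.15)
foot 1475 (array([707.9,  59.7]), array([287.9, 182.7]), 51.09) 0.013891935405822026
head 1267 (array([743.1, 113.7]), array([ 72. , 112.4]), 87.68) 0.20298157755716528 0.32242042230775103
top
rack 581 (array([ 503.2, -267.3]), array([235.9, 124.2]), 19.65)
plq 365 0.12687258369511728
tinrim 212 (array([457.9, 120.1]), array([191.6, 148.9]), 87.85)
lid 176 [0.52491927 0.10917881 0.20662983] [-0.99191013  0.04050251 -0.12030727] top 0.22415849701780485 (array([529.4, 115.8]), array([188.1,  19.3]), 87.55)
 edge [0.52333595 0.11706945 0.22042395] (array([523.2, 116.9]), array([186.4,   6.8]), 87.95)
foot 854 (array([797. , 129.7]), array([229.8, 210. ]), 0.12) 0.01376120876228844
head 695 (array([744.8, 114.3]), array([ 73.1, 111.9]), 86.8) 0.24973392888892243 0.3223232914104426
```

View pics/crop.png

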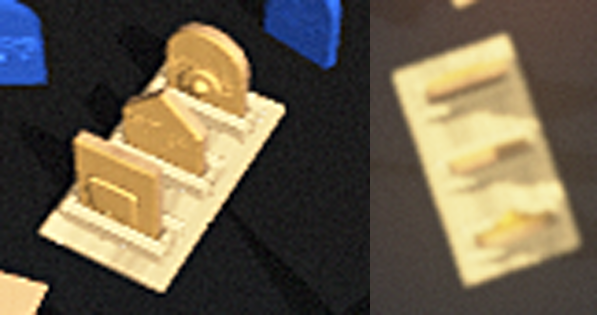

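```bash
python3 - <<'E'
from h import *
s=pickle.load(open('s0.pkl','rb'))
for n,d in zip(("scene","top"),s):
    w=cloud(d);print(n)
    p=pickle.load(open(f'plq_{n}.pkl','rb'))
    for yaw in(16,18,20):
        a=np.radians(yaw);R=np.array([[np.cos(a),-np.sin(a)],[np.sin(a),np.cos(a)]])
        q=(p[:,:2]-[.505,-.267])@R; 
        o=[]
        for k in(-.08,0,.08):
            m=abs(q[:,0]-k)<.03;qq=q[m];t=np.polyfit(qq[:,1],qq[:,0],1)
            mt=m&(p[:,2]>.075);o.append((m.sum(),*np.round(1000*np.r_[np.percentile(q[mt,0],[3,97]),np.percentile(q[mt,1],[3,97]),t[0]*57.3/1000,p[m,2].max()],1)))
        print(yaw,o)
    # stand
    v,u=np.mgrid[:384,:512];z=w[...,2];hsv=cv2.cvtColor(d['color'],cv2.COLOR_RGB2HSV).astype(int)
    b=(w[...,0]>.62)&(w[...,0]<.95)&(w[...,1]>-.02)&(w[...,1]<.25)
    m=(b&(z>.008)&(z<.035)&(hsv[...,1]<90)&(hsv[...,2]>40))
    L=cv2.connectedComponentsWithStats(m.astype(np.uint8))
    i=1+np.argmax(L[2][1:,4]);p=w[L[1]==i];print('foot',len(p),rect(p),np.median(p[:,2]))
    p=w[b&(z>.18)];print('head',rect(p));
    # planes on head by local normals
    nrm=np.cross(np.roll(w,-2,1)-np.roll(w,2,1),np.roll(w,-2,0)-np.roll(w,2,0));nrm/=np.linalg.norm(nrm,axis=-1,keepdims=True)
    q=nrm[b&(z>.18)];q=q[~np.isnan(q[:,0])];q[q[:,2]<0]*=-1
    _,lab,c=cv2.kmeans(q.astype(np.float32),3,None,(3,50,1e-4),5,0)
    P=w[b&(z>.18)];P=P[:len(P)]
    for k in range(3):print(' n',(lab==k).sum(),np.median(q[lab[:,0]==k],0).round(3))
E
```

```text
scene
16 [(np.int64(302), np.float64(-91.5), np.float64(-71.9), np.float64(-39.9), np.float64(30.2), np.float64(-5.9), np.float64(124.8)), (np.int64(237), np.float64(-12.3), np.float64(4.8), np.float64(-36.5), np.float64(34.2), np.float64(-4.8), np.float64(123.0)), (np.int64(354), np.float64(68.8), np.float64(88.5), np.float64(-34.9), np.float64(41.3), np.float64(-4.4), np.float64(127.2))]
18 [(np.int64(302), np.float64(-91.7), np.float64(-72.5), np.float64(-37.2), np.float64(33.0), np.float64(-4.0), np.float64(124.8)), (np.int64(237), np.float64(-12.0), np.float64(4.6), np.float64(-36.6), np.float64(34.3), np.float64(-2.9), np.float64(123.0)), (np.int64(354), np.float64(69.2), np.float64(88.3), np.float64(-37.8), np.float64(38.8), np.float64(-2.4), np.float64(127.2))]
20 [(np.int64(302), np.float64(-91.2), np.float64(-73.1), np.float64(-34.5), np.float64(36.0), np.float64(-2.2), np.float64(124.8)), (np.int64(237), np.float64(-11.1), np.float64(4.3), np.float64(-36.6), np.float64(34.3), np.float64(-1.0), np.float64(123.0)), (np.int64(354), np.float64(69.8), np.float64(88.2), np.float
[... 988 characters left out ...]
at64(89.1), np.float64(-37.1), np.float64(39.5), np.float64(-1.1), np.float64(126.4))]
20 [(np.int64(131), np.float64(-88.8), np.float64(-70.0), np.float64(-35.4), np.float64(37.9), np.float64(0.1), np.float64(126.9)), (np.int64(96), np.float64(-9.6), np.float64(4.0), np.float64(-39.1), np.float64(35.9), np.float64(0.5), np.float64(122.4)), (np.int64(138), np.float64(70.1), np.float64(89.1), np.float64(-39.6), np.float64(36.9), np.float64(0.8), np.float64(126.4))]
foot 753 (array([753.3, 105.4]), array([119.7, 110.5]), 86.42) 0.014605867609222774
head (array([744.8, 114.3]), array([ 73.1, 111.9]), 86.8)
 n 409 [-0.361 -0.006  0.882]
 n 130 [ 0.548 -0.702  0.278]
 n 140 [-0.025  0.951  0.293]
```

```bash
cat > to.py <<'E'
# usage: to.py x y z roll pitch yaw : shares from current measured pose
import sys,numpy as np
from scipy.spatial.transform import Rotation as R
from plant import *
o=get_obs();a=list(map(float,sys.argv[1:]))
C=R.from_euler('xyz',o['orientation'],degrees=True);T=R.from_euler('xyz',a[3:],degrees=True)
print('t',round(o['clock'],2),'p',o['tool_pos'].round(4),'rpy',o['orientation'].round(2),'q',o['joint_pos'].round(1),'F',o['force'].round(1))
print('shift',(C.inv().apply(np.array(a[:3])-o['tool_pos'])/.2).round(3),'turn',((C.inv()*T).as_rotvec()/2/np.pi).round(4))
E
python3 -m handwheel '[[[0.2,-0.3,-0.8],[0,0,-0.04]],[[0.2,-0.3,-0.8],[0,0,-0.04]],[[0.3,-0.5,-0.8],[0,0,-0.04]],[[0.5,-0.7,-0.8],[0,0,-0.04]],[[0.5,-0.7,-0.8],[0,0,-0.04]]]' 1
python3 to.py .58 .115 .40 180 0 -92.2
```

```text
clock: 0.52
tool_pos: [0.2778, 0.5386, 0.3845]
orientation: [-180.0, 0.0, -92.0]
force: [1.3, 0.2, -0.9]
opening: 0.0598
t 0.52 p [0.2778 0.5386 0.3845] rpy [-1.800e+02  3.000e-02 -9.203e+01] q [ 81.2  10.8   5.7  -0.  -84.9   6.8] F [ 1.3  0.2 -0.9]
shift [ 2.063 -1.585 -0.078] turn [-0.      0.0001  0.0005]
```

```bash
python3 -m handwheel '[[[1,-0.76,-0.08],[0,0,0]],[[1,-0.76,-0.08],[0,0,0]],[[1,-0.76,-0.08],[0,0,0]],[[1,-0.76,-0.08],[0,0,0]],[[1,-0.76,-0.08],[0,0,0]]]'
python3 -m handwheel '[[[1,-0.8,0],[0,0,0]],[[1,-0.8,0],[0,0,0]],[[1,-0.8,0],[0,0,0]],[[1,-0.8,0],[0,0,0]],[[1,-0.8,0],[0,0,0]]]'
python3 to.py .58 .115 .40 180 0 -92.2
```

```text
clock: 0.93
tool_pos: [0.3976, 0.3674, 0.3967]
orientation: [180.0, -0.0, -92.1]
force: [0.6, 0.1, -0.4]
opening: 0.0264
clock: 1.35
tool_pos: [0.5218, 0.2001, 0.3967]
orientation: [180.0, 0.0, -92.1]
force: [1.0, 0.1, 0.5]
opening: 0.0003
t 1.35 p [0.5218 0.2001 0.3967] rpy [ 1.7999e+02  1.0000e-02 -9.2080e+01] q [ 41.    6.    1.5  -0.  -85.5  46.9] F [1.  0.1 0.5]
shift [ 0.415 -0.306 -0.017] turn [0.     0.     0.0003]
```

```bash
python3 -m handwheel '[[[0.4,-0.3,0],[0,0,0]],[[0.4,-0.3,0],[0,0,0]],[[0.4,-0.3,0],[0,0,0]],[[0.4,-0.3,0],[0,0,0]]]'
python3 to.py .58 .115 .205 180 0 -92.2
```

```text
clock: 1.68
tool_pos: [0.5797, 0.1166, 0.3955]
orientation: [179.9, -0.1, -92.3]
force: [-0.3, 0.1, -1.2]
opening: 0.0008
t 1.68 p [0.5797 0.1166 0.3955] rpy [ 1.799e+02 -9.000e-02 -9.233e+01] q [ 30.3   9.3   5.3   0.  -86.1  57.4] F [-0.3  0.1 -1.2]
shift [ 0.007 -0.003  0.952] turn [ 0.0003 -0.0002 -0.0004]
```

```bash
python3 -m handwheel '[[[0,0,0.2],[0,0,0]],[[0,0,0.4],[0,0,0]],[[0,0,0.6],[0,0,0]],[[0,0,0.8],[0,0,0]],[[0,0,0.95],[0,0,0]]]'
python3 to.py .545 .115 .205 180 0 -92.2
```

```text
clock: 2.1
tool_pos: [0.5764, 0.1197, 0.2033]
orientation: [179.8, -0.0, -92.1]
force: [0.6, 0.2, -1.0]
opening: 0.0006
t 2.1 p [0.5764 0.1197 0.2033] rpy [ 1.7983e+02 -4.0000e-02 -9.2100e+01] q [ 30.7  14.1 -13.4  -0.1 -62.6  57.2] F [ 0.6  0.2 -1. ]
shift [ 0.029  0.156 -0.008] turn [ 0.0005 -0.0001  0.0003]
```

```bash
python3 -m handwheel '[[[0,0.14,0],[0,0,0]],[[0,0.22,0],[0,0,0]],[[0,0.29,0.01],[0,0,0]],[[0,0.37,0.03],[0,0,0]],[[0,0.44,0.06],[0,0,0]]]'
python3 to.py .442 .115 .149 180 0 -92.2
python3 - <<'E'
from h import *
from plant import *
cv2.imwrite('pics/lid1.png',snapshot('scene')['color'][190:350,200:420,::-1])
E
```

```text
clock: 2.52
tool_pos: [0.4897, 0.1236, 0.1949]
orientation: [-179.9, 0.0, -92.1]
force: [1.1, 0.1, 1.5]
opening: 0.0006
t 2.52 p [0.4897 0.1236 0.1949] rpy [-1.7994e+02  2.0000e-02 -9.2060e+01] q [ 36.5   6.6 -24.3   0.  -59.1  51.4] F [1.1 0.1 1.5]
shift [0.051 0.237 0.229] turn [-0.0002  0.0001  0.0004]
```

View pics/lid1.png

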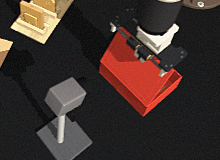

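The picture (crop, lid at about (145,75)) shows the lid leaning towards the robot under the fingers, as planned. I continue along the arc.

```bash
python3 -m handwheel '[[[0,0.13,0.09],[0,0,0]],[[0,0.23,0.21],[0,0,0]],[[0,0.30,0.35],[0,0,0]],[[0,0.32,0.44],[0,0,0]],[[0,0.32,0.48],[0,0,0]]]'
python3 -m handwheel '[[[0,0,0.02],[0,0,0]],[[0,0,0.04],[0,0,0]],[[0,0,0.05],[0,0,0]]]'
python3 to.py .42 .115 .08 180 0 -92.2
```

```text
clock: 2.98
tool_pos: [0.4241, 0.1247, 0.0968]
orientation: [179.8, -0.1, -92.0]
force: [-0.2, -0.6, 0.6]
opening: 0.0006
clock: 3.23
tool_pos: [0.4274, 0.126, 0.0902]
orientation: [-180.0, -0.0, -92.1]
force: [-17.0, 0.4, 38.9]
opening: 0.0005
t 3.23 p [0.4274 0.126  0.0902] rpy [-1.7996e+02 -1.0000e-02 -9.2050e+01] q [ 42.    8.3 -38.9   0.1 -42.8  46. ] F [-17.    0.4  38.9]
shift [0.056 0.035 0.051] turn [-0.0001 -0.      0.0004]
```

```bash
python3 -m handwheel '[[[0,0,-0.02],[0,0,0]],[[0,0,-0.02],[0,0,0]],[[0,0,-0.5],[0,0,0]],[[0,0,-0.8],[0,0,0]],[[0,0,-1],[0,0,0]]]'
python3 -m handwheel '[[[0,0.2,-0.2],[0,0,0]],[[0,0.3,-0.3],[0,0,0]],[[0,0.3,-0.3],[0,0,0]]]'
python3 - <<'E'
from h import *
from plant import *
d=snapshot('wrist');cv2.imwrite('pics/wrist1.png',d['color'][:,:,::-1])
t=snapshot('scene')
w=cloud(t);hsv=cv2.cvtColor(t['color'],cv2.COLOR_RGB2HSV).astype(int)
m=((hsv[...,0]<8)|(hsv[...,0]>172))&(hsv[...,1]>120)&(w[...,0]>.35)&(w[...,0]<.6)&(w[...,1]>0)&(w[...,1]<.25)
p=w[m];p=p[p[:,2]>.06];print(len(p),np.percentile(p[:,2],[2,50,98]),rect(p));A=np.c_[p[:,:2],np.ones(len(p))];print(np.linalg.lstsq(A,p[:,2],rcond=None)[0])
E
python3 to.py .42 .115 .08 180 0 -92.2
```

```text
clock: 3.65
tool_pos: [0.4265, 0.1251, 0.2196]
orientation: [180.0, -0.0, -92.1]
force: [1.5, 0.4, -0.2]
opening: 0.0004
clock: 3.9
tool_pos: [0.366, 0.1283, 0.2842]
orientation: [-179.6, 0.5, -92.1]
force: [1.9, -0.5, 0.1]
opening: 0.0004
3055 [0.06541929 0.07703352 0.08179132] (array([456.6, 116.8]), array([192.1, 152.6]), 87.95)
[-0.01838353 -0.00532735  0.08589991]
t 4.0 p [0.3666 0.1284 0.2799] rpy [-179.78    0.27  -92.02] q [ 48.9 -10.  -28.5   0.  -71.1  39.1] F [-0.  -0.7  0.5]
shift [ 0.062 -0.265  1.   ] turn [-0.0006  0.0007  0.0005]
```

View pics/wrist1.png

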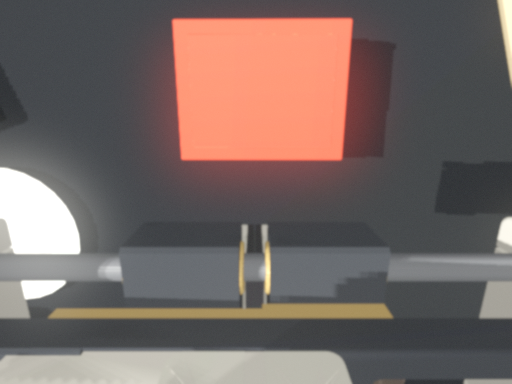

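```bash
python3 -m handwheel '[[[0,-0.2,-0.3],[0.02,0,0]],[[0,-0.4,-0.5],[0.04,0,0]],[[0,-0.4,-0.5],[0.06,0,0]],[[0,-0.4,-0.5],[0.08,0,0]],[[0,-0.4,-0.5],[0.1,0,0]]]'
python3 -m handwheel '[[[0,0,0],[0.02,0,0]],[[0,0,0],[0.04,0,0]],[[0,0,0],[0.05,0,0]],[[0,0,0],[0.05,0,0]],[[0,0,0],[0.05,0,0]]]'
python3 - <<'E'
from h import *
from plant import *
d=snapshot('wrist');cv2.imwrite('pics/wrist2.png',d['color'][:,:,::-1]);pickle.dump(d,open('w2.pkl','wb'))
E
python3 to.py .4289 -.2947 .25 180 0 -160.2
```

```text
clock: 4.42
tool_pos: [0.4477, 0.1269, 0.3798]
orientation: [-143.9, 0.2, -92.1]
force: [1.0, -2.3, 0.4]
opening: 0.0004
clock: 4.83
tool_pos: [0.4536, 0.1349, 0.4116]
orientation: [-128.8, -0.6, -92.7]
force: [-0.1, 0.8, -0.8]
opening: 0.0004
t 4.88 p [0.4536 0.1346 0.4111] rpy [-128.87   -0.62  -92.72] q [ 65.  -27.3 -58.3  61.7 -55.2 -13.4] F [-0.1 -0.3 -0.4]
shift [2.141 0.659 0.504] turn [-0.1258  0.082   0.175 ]
```

View pics/wrist2.png

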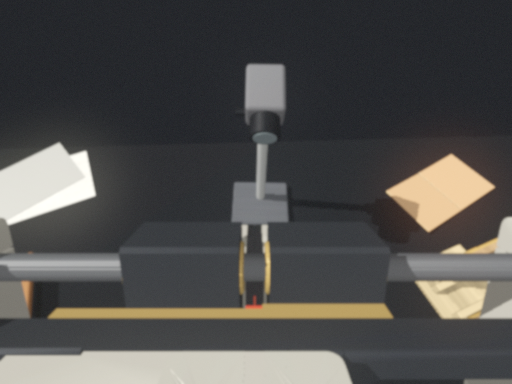

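The wrist picture shows the camera head at (266,90), its lens disc at about (264,137), the stand foot at (260,202). I measure these and back off at once from the joint-3 limit.

```bash
python3 - <<'E'
from h import *
d=pickle.load(open('w2.pkl','rb'));w=cloud(d)
R=cv2.Rodrigues(np.array(d['rvec']))[0];print('cam',-R.T@np.array(d['tvec']).ravel(),R[2])
for v in range(110,146,4):print(v,w[v,256:274:4].round(3).tolist())
hd=w[66:110,245:287].reshape(-1,3);hd=hd[(hd[:,0]<.9)&(hd[:,2]>.2)];print('head',rect(hd),np.percentile(hd,[2,98],axis=0))
p=w[112:143,248:282].reshape(-1,3);hs=cv2.cvtColor(d['color'],cv2.COLOR_RGB2GRAY)[112:143,248:282].ravel();p=p[(p[:,0]>.6)&(p[:,0]<.8)&(p[:,2]>.2)&(hs<75)];print('lensbarrel',len(p),np.percentile(p,[2,50,98],axis=0))
p=w[184:222,233:290].reshape(-1,3);p=p[(p[:,2]>.006)&(p[:,2]<.03)];print('foot',len(p),rect(p))
c=w[150:178,255:272].reshape(-1,3);c=c[(c[:,2]>.03)&(c[:,0]<.85)];print('column',len(c),np.percentile(c,[5,50,95],axis=0))
E
python3 -m handwheel '[[[0,0,0],[-0.02,0,0]],[[0,0,0],[-0.04,0,0]],[[0,0,0],[-0.06,0,0]],[[0,0,0],[-0.08,0,0]],[[0,0,0],[-0.1,0,0]]]' 0
python3 -m handwheel '[[[0,0,0],[-0.02,0,0]],[[0,0,0],[-0.04,0,0]],[[0,0,0],[-0.05,0,0]],[[0,0,0],[-0.05,0,0]]]'
python3 to.py .4289 -.2947 .25 180 0 -160.2
```

```text
cam [0.38675945 0.13830167 0.55839808] [ 0.58088198 -0.03641336 -0.81317292]
110 [[0.714, 0.118, 0.291], [0.715, 0.112, 0.29], [0.715, 0.107, 0.291], [0.714, 0.101, 0.291], [0.714, 0.096, 0.291]]
114 [[0.713, 0.118, 0.286], [0.709, 0.112, 0.289], [0.708, 0.107, 0.289], [0.71, 0.101, 0.288], [0.71, 0.096, 0.288]]
118 [[0.706, 0.118, 0.284], [0.704, 0.113, 0.286], [0.703, 0.107, 0.287], [0.703, 0.102, 0.286], [0.704, 0.096, 0.286]]
122 [[0.703, 0.118, 0.28], [0.698, 0.113, 0.285], [0.697, 0.107, 0.285], [0.698, 0.102, 0.285], [0.699, 0.096, 0.283]]
126 [[0.696, 0.118, 0.28], [0.694, 0.113, 0.281], [0.692, 0.108, 0.282], [0.693, 0.102, 0.282], [0.692, 0.097, 0.282]]
130 [[0.69, 0.119, 0.278], [0.688, 0.113, 0.28], [0.686, 0.108, 0.282], [0.687, 0.103, 0.28], [0.687, 0.097, 0.279]]
134 [[0.688, 0.119, 0.272], [0.688, 0.113, 0.273], [0.686, 0.108, 0.274], [0.686, 0.102, 0.273], [0.686, 0.097, 0.273]]
138 [[0.69, 0.118, 0.263], [0.69, 0.113, 0.263], [0.689, 0.107, 0.263], [0.69, 0.102, 0.262], [0.691, 0.096, 0.262]]
142 [[0.696, 0.118, 0.249], [0.695, 0.112, 0.25], [0.695, 0.106, 0.25], [0
[... 198 characters left out ...]
2 0.08349505 0.253386  ]
 [0.69893157 0.10306615 0.28042688]
 [0.71979845 0.12660443 0.28933891]]
foot 1977 (array([750.3, 102.1]), array([119.8,  99.7]), 87.18)
column 264 [[0.75608119 0.09398851 0.09191441]
 [0.75788927 0.10242849 0.13019814]
 [0.76302375 0.10998908 0.16438694]]
clock: 5.3
tool_pos: [0.4528, 0.137, 0.4127]
orientation: [-164.1, -0.2, -92.4]
force: [0.2, 0.1, 1.4]
opening: 0.0282
clock: 5.63
tool_pos: [0.4556, 0.1359, 0.4096]
orientation: [177.7, -0.6, -92.8]
force: [-0.2, 0.9, -1.0]
opening: 0.0434
t 5.63 p [0.4556 0.1359 0.4096] rpy [177.72  -0.56 -92.84] q [ 39.5  -1.1  -4.   -1.1 -89.2  47.7] F [-0.2  0.9 -1. ]
shift [ 2.149 -0.006  0.819] turn [ 0.0047 -0.0051  0.1871]
```

```bash
python3 -m handwheel '[[[0.2,0,0.1],[0,0,0.02]],[[0.4,0,0.2],[0,0,0.04]],[[0.6,0,0.3],[0,0,0.06]],[[0.8,0,0.3],[0,0,0.08]],[[1,0,0.3],[0,0,0.095]]]' 0
python3 to.py .4287 -.2937 .30 180 0 -160.2
```

```text
clock: 6.05
tool_pos: [0.4408, -0.0614, 0.3521]
orientation: [178.7, -1.4, -127.2]
force: [1.8, -0.7, 0.2]
opening: 0.0438
t 6.05 p [ 0.4408 -0.0614  0.3521] rpy [ 178.71   -1.42 -127.18] q [ 17.4  -4.  -14.2  -0.2 -81.7  35.4] F [ 1.8 -0.7  0.2]
shift [ 0.955 -0.66   0.269] turn [ 0.0023 -0.0049  0.0917]
```

```bash
python3 -m handwheel '[[[0.2,-0.15,0.1],[0,-0.003,0.02]],[[0.4,-0.3,0.2],[0,-0.004,0.04]],[[0.6,-0.45,0.25],[0.002,-0.005,0.06]],[[0.8,-0.6,0.27],[0.002,-0.005,0.08]],[[0.93,-0.65,0.27],[0.002,-0.005,0.0917]]]'
python3 -m handwheel '[[[0,0,0],[0,0,0]],[[0,0,0],[0,0,0]]]'
python3 to.py .4287 -.2937 .20 180 0 -160.2
python3 - <<'E'
from h import *
from plant import *
d=snapshot('wrist');cv2.imwrite('pics/wrist3.png',d['color'][:,:,::-1]);pickle.dump(d,open('w3.pkl','wb'))
E
```

```text
clock: 6.47
tool_pos: [0.4352, -0.2619, 0.3025]
orientation: [179.9, 0.1, -160.3]
force: [1.7, -0.0, 0.6]
opening: 0.0439
clock: 6.63
tool_pos: [0.435, -0.2622, 0.3027]
orientation: [179.8, 0.1, -160.2]
force: [-0.0, 0.8, 0.3]
opening: 0.0438
t 6.63 p [ 0.435  -0.2622  0.3027] rpy [ 1.7984e+02  6.0000e-02 -1.6017e+02] q [ -9.    2.6 -14.1  -0.2 -73.4  28.9] F [-0.   0.8  0.3]
shift [ 0.083 -0.139  0.513] turn [0.0005 0.0002 0.0001]
```

View pics/wrist3.png

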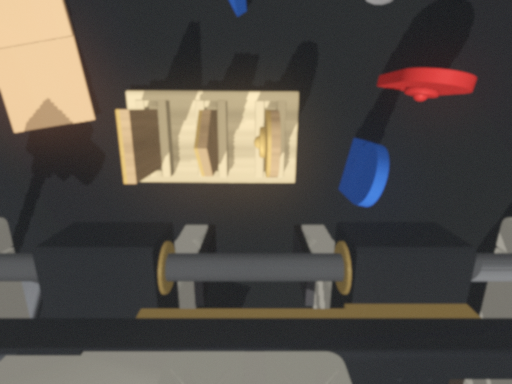

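The wrist picture shows three candidates in the rack: square (138,145), pointed (205,142) and arched (272,143). The arched one has the boss on its left, the rack +x side, at (260,142). The blue (365,172) and red (425,83) pieces are the look-alikes. Next I measure the arched top from this view.

```bash
python3 - <<'E'
from h import *
d=pickle.load(open('w3.pkl','rb'));w=cloud(d)
a=np.radians(19.8);R=np.array([[np.cos(a),-np.sin(a)],[np.sin(a),np.cos(a)]])
p=w[85:195,120:300].reshape(-1,3);q=np.c_[(p[:,:2]-[.505,-.267])@R,p[:,2]]
for nm,lo,hi,z in(('arched',-.11,-.05,.10),('pointed',-.03,.03,.085),('square',.05,.11,.10)):
    m=(q[:,0]>lo)&(q[:,0]<hi)&(q[:,2]>z);r=q[m];print(nm,m.sum(),(np.percentile(r,[2,50,98],axis=0)*1000).round(1).tolist(),rect(p[m]))
m=(q[:,2]>.005)&(q[:,2]<.034);print('rack',rect(p[m]))
E
```

```text
arched 792 [[-92.8, -35.7, 101.5], [-86.1, -5.7, 116.1], [-79.3, 28.8, 120.7]] (array([ 424.9, -299. ]), array([14. , 69.7]), 19.49)
pointed 865 [[-13.5, -37.4, 85.4], [-7.7, -7.2, 102.1], [0.3, 29.9, 119.3]] (array([ 500.2, -272.4]), array([14.4, 72.4]), 19.6)
square 1395 [[66.2, -42.1, 101.2], [69.5, -4.2, 119.5], [80.1, 34.4, 121.4]] (array([ 575.6, -245.4]), array([15.6, 79.2]), 19.63)
rack (array([ 499.5, -272.1]), array([239.7, 129.8]), 19.86)
```

```bash
python3 -m handwheel '[[[0.1,-0.15,0.1],[0,0,0]],[[0.1,-0.15,0.25],[0,0,0]],[[0.1,-0.15,0.4],[0,0,0]],[[0.1,-0.15,0.55],[0,0,0]],[[0.1,-0.15,0.6],[0,0,0]]]' 0
python3 to.py .4255 -.2975 .099 180 0 -160.2
```

```text
clock: 7.1
tool_pos: [0.4263, -0.2929, 0.1806]
orientation: [179.7, -0.0, -159.8]
force: [-1.3, 0.0, -0.2]
opening: 0.0437
t 7.1 p [ 0.4263 -0.2929  0.1806] rpy [ 1.7970e+02 -2.0000e-02 -1.5981e+02] q [-12.9   8.7 -23.7  -0.3 -57.8  33.2] F [-1.3  0.  -0.2]
shift [ 0.012 -0.022  0.408] turn [ 0.0008 -0.0001  0.0011]
```

```bash
python3 -m handwheel '[[[0.01,-0.02,0.1],[0,0,0]],[[0.01,-0.02,0.2],[0,0,0]],[[0.01,-0.02,0.3],[0,0,0]],[[0.01,-0.02,0.39],[0,0,0]],[[0.01,-0.02,0.41],[0,0,0]]]' 0
python3 -m handwheel '[[[0,0,0],[0,0,0]],[[0,0,0],[0,0,0]],[[0,0,0],[0,0,0]],[[0,0,0],[0,0,0]],[[0,0,0],[0,0,0]]]' 1
python3 to.py .4255 -.2975 .099 180 0 -160.2
python3 -m handwheel '[[[0,0,0],[0,0,0]],[[0,0,0],[0,0,0]],[[0,0,0],[0,0,0]]]' 1
```

```text
clock: 7.52
tool_pos: [0.4273, -0.298, 0.1008]
orientation: [179.8, 0.0, -159.8]
force: [-1.2, 0.9, -0.3]
opening: 0.0436
clock: 7.93
tool_pos: [0.4285, -0.2997, 0.1037]
orientation: [-180.0, 0.3, -159.9]
force: [-0.2, 0.5, -0.3]
opening: 0.0158
t 7.93 p [ 0.4285 -0.2997  0.1037] rpy [-179.99    0.25 -159.9 ] q [-13.6  14.  -28.7  -0.2 -47.1  33.8] F [-0.2  0.5 -0.3]
shift [0.01  0.016 0.023] turn [-0.      0.0007  0.0008]
clock: 8.18
tool_pos: [0.4277, -0.2999, 0.1034]
orientation: [180.0, 0.2, -159.9]
force: [-2.7, 0.6, 6.7]
opening: 0.0135
```

```bash
python3 -m handwheel '[[[0,0,-0.08],[0,0,0]],[[0,0,-0.16],[0,0,0]],[[0,0,-0.26],[0,0,0]],[[0,0,-0.36],[0,0,0]],[[0,0,-0.46],[0,0,0]]]' 1
python3 -m handwheel '[[[0,0,-0.15],[0,0,0]],[[0,0,-0.3],[0,0,0]],[[0,0,-0.4],[0,0,0]],[[0,0,-0.4],[0,0,0]]]' 1
python3 to.py .4255 -.2975 .3 180 0 -160.2
python3 - <<'E'
from h import *
from plant import *
t=snapshot('scene');pickle.dump(t,open('s4.pkl','wb'))
cv2.imwrite('pics/s4.png',cv2.resize(t['color'][90:250,170:330,::-1],None,fx=3,fy=3,interpolation=cv2.INTER_CUBIC))
E
```

```text
clock: 8.6
tool_pos: [0.4275, -0.2997, 0.1956]
orientation: [179.9, 0.2, -159.9]
force: [-0.1, -0.5, -0.3]
opening: 0.0142
clock: 8.93
tool_pos: [0.4293, -0.301, 0.2797]
orientation: [-179.7, 0.5, -159.9]
force: [1.7, -0.2, -0.6]
opening: 0.014
t 8.93 p [ 0.4293 -0.301   0.2797] rpy [-179.74    0.5  -159.89] q [-13.6   4.5 -14.9  -0.1 -70.   33.8] F [ 1.7 -0.2 -0.6]
shift [ 0.011  0.023 -0.102] turn [-0.0007  0.0014  0.0009]
```

View pics/s4.png

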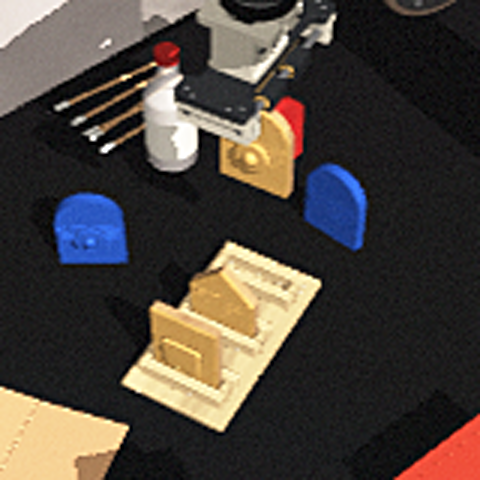

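```bash
cat > goal.py <<'E'
import numpy as np
from scipy.spatial.transform import Rotation as R
def goal(V,psi,L=.0384,dy=0,tilt=20):
    P=R.from_euler('zy',[psi,-tilt],degrees=True).as_matrix()  # intrinsic-lower=extrinsic; fix below
    P=(R.from_euler('z',psi,degrees=True)*R.from_euler('y',-tilt,degrees=True)).as_matrix()
    px,py,pz=P.T;T=np.c_[-px,py,-pz]
    return np.array(V)+L*pz-dy*py,R.from_matrix(T).as_euler('xyz',degrees=True),P
if __name__=='__main__':
    p,r,P=goal([.487,.118,.185],-3.3);print(p.round(4),r.round(2),P.round(3).tolist())
E
python3 goal.py
python3 -m handwheel '[[[-0.05,0.1,0],[0,0,0.01]],[[-0.1,0.3,0],[0,0,0.02]],[[-0.2,0.5,0],[0,0,0.03]],[[-0.25,0.7,0],[0,0,0.04]],[[-0.3,0.9,0],[0,0,0.05]]]' 1
python3 to.py $(python3 -c "
from goal import *
p,r,_=goal([.487,.118,.185],-3.3);print(*p,*r)")
```

```text
[0.4739 0.1188 0.2211] [180.   20.  176.7] [[0.938, 0.058, -0.341], [-0.054, 0.998, 0.02], [0.342, 0.0, 0.94]]
clock: 9.4
tool_pos: [0.4213, -0.1109, 0.2738]
orientation: [179.9, 0.1, -178.2]
force: [1.0, 0.3, -0.7]
opening: 0.0136
t 9.4 p [ 0.4213 -0.1109  0.2738] rpy [ 1.7988e+02  6.0000e-02 -1.7816e+02] q [ 11.3  -4.2 -24.4  -0.1 -69.7  -9.4] F [ 1.   0.3 -0.7]
shift [-0.299  1.139  0.266] turn [ 0.0028 -0.0554  0.0141]
```

```bash
python3 -m handwheel '[[[-0.05,0.15,0],[0,-0.01,0]],[[-0.1,0.35,0],[0,-0.02,0.005]],[[-0.15,0.55,0],[0,-0.035,0.01]],[[-0.2,0.75,0.05],[0,-0.05,0.014]],[[-0.25,0.9,0.1],[0.002,-0.055,0.014]]]' 1
python3 -m handwheel '[[[0,0,0],[0,0,0]],[[0,0,0],[0,0,0]]]' 1
python3 to.py $(python3 -c "
from goal import *
p,r,_=goal([.487,.118,.185],-3.3);print(*p,*r)")
```

```text
clock: 9.82
tool_pos: [0.4611, 0.0523, 0.2604]
orientation: [179.5, 19.7, 176.8]
force: [2.4, -2.2, -1.1]
opening: 0.014
clock: 9.98
tool_pos: [0.4603, 0.0519, 0.2585]
orientation: [179.9, 19.3, 177.3]
force: [-0.2, 0.1, -1.0]
opening: 0.0136
t 9.98 p [0.4603 0.0519 0.2585] rpy [179.92  19.27 177.28] q [ 41.4 -13.2 -43.5  18.2 -47.  -55.1] F [-0.2  0.1 -1. ]
shift [0.012 0.337 0.194] turn [ 0.0008 -0.002   0.0015]
```

```bash
python3 -m handwheel '[[[0,0.1,0.05],[0,0,0]],[[0,0.2,0.1],[0,0,0]],[[0.01,0.28,0.15],[0,-0.002,0.001]],[[0.01,0.33,0.19],[0,-0.002,0.001]],[[0.01,0.335,0.195],[0,-0.002,0.001]]]' 1
python3 -m handwheel '[[[0,0,0],[0,0,0]],[[0,0,0],[0,0,0]],[[0,0,0],[0,0,0]]]' 1
python3 to.py $(python3 -c "
from goal import *
p,r,_=goal([.487,.118,.185],-3.3);print(*p,*r)")
python3 - <<'E'
from h import *
from plant import *
s=[snapshot(n) for n in("scene","top","wrist")];pickle.dump(s,open('s5.pkl','wb'))
cv2.imwrite('pics/s5.png',np.hstack([cv2.resize(s[0]['color'][200:360,220:400,::-1],(405,360)),cv2.resize(s[1]['color'][80:250,110:230,::-1],(254,360))]))
E
```

```text
clock: 10.4
tool_pos: [0.4767, 0.1169, 0.2214]
orientation: [179.8, 20.0, 176.6]
force: [-0.8, 0.8, -0.3]
opening: 0.0139
clock: 10.65
tool_pos: [0.4767, 0.1162, 0.2235]
orientation: [179.6, 20.1, 176.5]
force: [-0.0, 0.3, -0.5]
opening: 0.0138
t 10.65 p [0.4767 0.1162 0.2235] rpy [179.65  20.12 176.46] q [ 47.2  -7.8 -46.6  23.9 -40.5 -67.5] F [-0.   0.3 -0.5]
shift [0.018 0.012 0.006] turn [ 0.0007  0.0003 -0.0006]
```

View pics/s5.png

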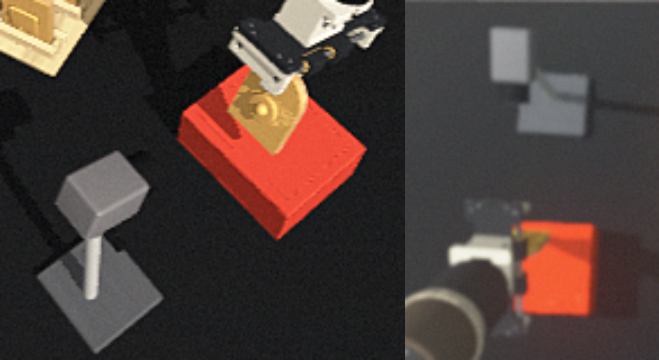

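The picture shows the gilded face with its boss at (262,108) turned to the camera head (105,190), round top up, over the closed red lid. Next I measure it.

```bash
python3 - <<'E'
from h import *
s=pickle.load(open('s5.pkl','rb'));s0=pickle.load(open('s0.pkl','rb'))
d=s[0];w=cloud(d);hsv=cv2.cvtColor(d['color'],cv2.COLOR_RGB2HSV).astype(int)
a,t=np.radians(-3.3),np.radians(20)
px=np.array([np.cos(t)*np.cos(a),np.cos(t)*np.sin(a),np.sin(t)]);py=np.array([-np.sin(a),np.cos(a),0]);pz=np.cross(px,py)
V=np.array([.487,.118,.185])
m=(hsv[...,0]>10)&(hsv[...,0]<32)&(hsv[...,1]>70)&(np.linalg.norm(w-V,axis=-1)<.075)
p=w[m];q=(p-V)@np.c_[px,py,pz]
print(len(p),'pct x,y,z',(np.percentile(q,[1,5,50,95,99],axis=0)*1000).round(1).tolist())
f=q[(abs(q[:,0]-np.median(q[:,0]))<.006)];f=f[np.hypot(f[:,1],f[:,2]+.007)>.024]
c,*_=np.linalg.lstsq(np.c_[f[:,1:],np.ones(len(f))],f[:,0],rcond=None);print('face plane slopes y,z (rad), offset(7 expected)',c.round(4))
for lo in range(-55,60,10):
    r=f[(f[:,2]*1000>=lo)&(f[:,2]*1000<lo+10)];print(lo,len(r),(r[:,1].min()*1e3).round(1) if len(r) else '',(r[:,1].max()*1e3).round(1) if len(r) else '')
m=((hsv[...,0]<8)|(hsv[...,0]>172))&(hsv[...,1]>120)&(w[...,0]>.4)&(w[...,0]<.52)&(w[...,1]>.03)&(w[...,1]<.2)&(w[...,2]>.06)&(w[...,2]<.1)
p=w[m];print('lid',np.linalg.lstsq(np.c_[p[:,:2],np.ones(len(p))],p[:,2],rcond=None)[0].round(4),np.median(p[:,2]))
for k in(0,1):
    x=cloud(s[k]);y=cloud(s0[k])
    for nm,lo,hi in(('pointed',-.03,.03),('square',.05,.11)):
        g=np.radians(19.8);R=np.array([[np.cos(g),-np.sin(g)],[np.sin(g),np.cos(g)]]);o=[]
        for c_ in(x,y):
            l=(c_[...,:2]-[.505,-.267])@R;mm=(l[...,0]>lo)&(l[...,0]<hi)&(abs(l[...,1])<.06)&(c_[...,2]>.06)&(c_[...,2]<.13);o.append(c_[mm].mean(0).round(4))
        print(nm,o)
    # head, high top only
    h=x[(x[...,0]>.66)&(x[...,0]<.85)&(x[...,1]>0)&(x[...,1]<.2)&(x[...,2]>.255)];print('head',len(h),(np.percentile(h,[1,50,99],axis=0)).round(3).tolist())
E
```

```text
742 pct x,y,z [[-2.0, -38.9, -52.1], [4.5, -34.5, -48.5], [10.7, 11.7, -3.3], [20.2, 38.8, 45.3], [24.8, 40.5, 54.1]]
face plane slopes y,z (rad), offset(7 expected) [-0.0036 -0.0078  0.0103]
-55 63 -39.5 39.3
-45 73 -39.6 41.2
-35 68 -38.5 40.9
-25 41 -39.2 40.6
-15 37 -39.5 40.7
-5 39 -38.9 41.3
5 51 -40.3 40.5
15 53 -39.5 40.5
25 38 9.0 38.8
35 33 9.9 35.5
45 25 9.1 28.5
55 2 9.2 11.0
lid [-0.0001  0.0001  0.0774] 0.07731025754937212
pointed [array([ 0.5041, -0.2662,  0.0878]), array([ 0.5041, -0.2661,  0.088 ])]
square [array([ 0.5813, -0.2401,  0.0975]), array([ 0.5813, -0.2405,  0.098 ])]
head 1202 [[0.69, 0.078, 0.264], [0.758, 0.111, 0.301], [0.798, 0.133, 0.319]]
pointed [array([ 0.5019, -0.2671,  0.0997]), array([ 0.5019, -0.2673,  0.0994])]
square [array([ 0.5774, -0.2422,  0.1104]), array([ 0.5773, -0.2418,  0.1114])]
head 694 [[0.69, 0.076, 0.266], [0.743, 0.101, 0.302], [0.791, 0.132, 0.32]]
```

Everything agrees with the targets to within a few millimetres, so I hold briefly and hand in.

```bash
python3 -m handwheel '[[[0,0,0],[0,0,0]],[[0,0,0],[0,0,0]],[[0,0,0],[0,0,0]],[[0,0,0],[0,0,0]]]' 1 && python3 -c "
from plant import *
print(get_obs()['qvel'].round(2));print(close_job())"
```

```text
clock: 11.13
tool_pos: [0.4765, 0.1171, 0.2232]
orientation: [179.7, 20.1, 176.6]
force: [-0.3, -0.2, -1.8]
opening: 0.0135
[ 0.19  0.19 -0.06 -0.04 -0.05 -0.  ]
the job is handed in; nothing more can be done
None
```

I closed the tin's lid, then took the gold half-round-topped plaque out of the rack. I handed the job in at about 11 s with the arm holding the plaque in front of the inspection camera. No verdict is reported, so the results below are my own last checks.

- **Lid:** it lies flat, with a slope under 0.001 rad and its top face at 77 mm. The 39 N reading came from the closed fingertips pressing on it as it shut.
- **Plaque:** its centre is about 3 mm from my estimate of the view point, and the face is within 0.01 rad of square. The boss is towards the lens and the round top is up. The grip opening is 13.5–14 mm on a 14 mm plaque, and the joints were nearly still.
- **Bystanders:** the square and pointed plaques moved less than 1 mm. I did not measure the bottle. It was still standing in the picture taken after the lift, and nothing went near it.

**Disagreements:**
- **Lens position:** the wrist view puts the lens at x ≈ 0.691 m and the scene and top views at about 0.697 m. The foot of the stand implies about 0.709 m. I aimed at 0.693 m, so in the worst case the plaque is about 13 mm off along the axis, inside the 25 mm limit.
- **Rack position:** the wrist camera and the fixed cameras differ by about 5 mm on where the rack stands. That did not affect the grasp.
- **Joint 3:** it reached its range limit during one tilted look at the lens (read −58.3° against −58.28°), and I backed off at once.

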